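# Clear the stacked lathe blanks and pots from the school workbench

## Robot

A 7-joint arm with a two-finger parallel gripper is mounted at the origin on the work surface. World frame = base frame: x ahead of the robot, y to its left, z up, the work surface at z = 0. Lengths are in m, angles in rad, forces in N, time in s.
With the tool pointing down it reaches from about 0.4 to 0.85 m from the base axis. Payload 4.4 kg.
Tool frame: the origin (TCP) lies midway between the tips of the shut fingers; the grasp point (between the pads) lies 19 mm behind it (hold_point_z is the distance from the TCP to the grasp point, in m); z points along the fingers, y is the line along which they close (so a half turn about z gives the same grasp; the last joint's range is limited). The gripper opens to 94 mm and grips with 3 to 60 N. Pads are 16 mm wide; open, the fingers measure 119 mm over their backs; the gripper's body (75 mm by 177 mm) begins 78 mm behind the grasp point.
Start: joints at [1.272, 0.628, 0.038, 1.517, -0.027, 0.996, -0.02], TCP at [0.15, -0.632, 0.205] pointing down, gripper open.
Joint ranges: [-3.06, 3.06], [-0.37, 2.12], [-1.25, 1.32], [0.18, 2.47], [-1.1, 4.24], [0.23, 1.98], [-2.94, 2.94]. Speed limits (rad/s): [2.57, 2.57, 3.14, 3.14, 3.14, 3.14, 3.14].

## Interface

Orientations are given as a unit quaternion [x, y, z, w].
In Python, from cell import sense, snapshot, camera_model, close_job, hold_point_z gives the robot as it stands.
- The arm moves only by the shell command python3 -m pendant 'ROWS'. ROWS is a JSON object of lists of equal length, an entry for each row: "translation": the shift along the tool's x, y, z in mm, a list of three; "dr": the turn, a rotation vector about the tool's x, y, z in rad, a list of three; "jaw": the opening, from 0 (shut) to 1 (fully open). In form: {"translation": [[x, y, z], ...], "dr": [[rx, ry, rz], ...], "jaw": [jaw, ...]}. A call has 1 to 20 rows; each row shifts and turns the commanded pose from where the row before left it, along the tool's axes as they then stand; what a row does not reach is not made up. A row lasts 1/8 s, in which the tool goes at most 62.5 mm and 10.7 degrees, less where a joint would pass 70% of its speed; a pose out of reach is approached as far as the arm can. A call with a gripper value outside its range is refused whole. The fingers move at their own pace and stop on an object; the grip force is fixed at half the most. Time passes only in rows, so rows that do not move let the fingers close. It gives the time, the measured TCP pose, the force, the opening and the grip force at its end, in the units of the state.
- sense(): the state, without advancing time (a new reading comes with each control period).
- snapshot(name): name is "scene" or "side" or "wrist"; returns (picture, depth): 480x640x3 uint8, blue, green, red; 480x640 float32, m along the optical axis (not along the pixel's ray), 0 where there is no reading.
- camera_model(name): a dict with "intrinsics" (3x3 intrinsics, pixels), "rvec" (rotation vector, rad) and "tvec" (3), from world to camera coordinates, as OpenCV has them. Camera axes: x right, y down, z forward; pixel columns grow to the right and rows downward; lengths in m; the calibration is good to about 2 mm. The wrist camera is an equidistant fisheye: a pixel r from the principal point sees the ray r / f radians off the axis. A picture is of the moment at which its call begins: read the wrist's pose just before it. camera_model takes no time and is no camera call; for the wrist camera it gives the pose at the moment of the call.
- close_job(): hands the job in; it is judged then, once.
The state is a dict: "clock": time; "q": joint angles; "qvel": joint speeds; "joint_efforts": joint torques, N m; "position": TCP position; "ee_rot": TCP orientation; "wrist_force": force on the tool from outside, world axes, zero at the start; "ft_torque": the same for the moment, N m; "finger_gap": opening from 0.0 (shut) to 1.0 (fully open); "gripper_force": force on a finger pad.
Only numpy, scipy, OpenCV 4.12 (cv2) and the standard library are available. Lean on these libraries where they do the work, as an engineer would, in place of code of your own. Each camera call takes 0.05 s, during which the arm holds its last target. There are 200 camera calls.

## Task

Take the stack on the workbench apart: first stand the wide blue pot in the middle of the round black mat, then stand the narrow yellow pot upright inside it. Lay the dark walnut blank in the red tray and the pale pine blank in the green tray, each flat on the tray floor, in the middle and lengthwise. Let nothing topple, and leave the glue bottle, the hammer and the caliper where they are.

Things in the scene. Friction and masses are not known exactly. Their poses are not given: they have to be found in the camera images.
- pine_center (a point): Pale pine lathe blank: square-cut block 150 long (x) x 45 wide (y) x 40 high (z), about 140 g. Bottom of the stack, lying on the bench. Point: its centre, 20 above its underside; x runs along its length, z up. (Sizes in mm.)
- walnut_center (a point): Dark walnut lathe blank, same size (150 x 45 x 40, about 180 g), lying crosswise on top of the pine blank, with both pots standing on it; nothing is fixed, so pressing on its ends would tip it. Point: its centre, 20 above its underside; x along its length, z up. (Sizes in mm.)
- wide_pot_center (a point): Blue turned pot, low and wide: round, outer diameter 66, height 40, wall 4, floor 5 thick, open top, about 50 g. Stands near one end of the walnut blank, 44 from that blank's middle, and overhangs its sides by about 10. Point: on its axis half-way up, 20 above its underside; z up. (Sizes in mm.)
- narrow_pot_center (a point): Yellow turned pot, tall and narrow: round, outer diameter 38, height 80, wall 4, open top, about 40 g. Stands near the other end of the walnut blank, 44 from its middle. Standing inside the blue pot (inside diameter 58, floor 5 above its underside) it rises 45 above the blue rim: hold it by its top 20 or so, because there is only 10 between the two walls for fingers. Point: on its axis half-way up, 40 above its underside; z up. (Sizes in mm.)
- green_tray_floor (a point): Green shallow metal tray for the pine blank, fixed to the bench: 190 (x) x 110 (y) outside, rim 9 high and 3 thick all round. Point: centre of its floor's upper face, 3 above the bench; x along its length, z up. (Sizes in mm.)
- red_tray_floor (a point): Red shallow metal tray for the walnut blank, fixed, the same size: 190 (x) x 110 (y), rim 9 high. Point: centre of its floor's upper face, 3 above the bench; x along its length, z up. (Sizes in mm.)
- mat_disc: Black round rubber mat for the pots, fixed: diameter 100, 4 thick. Origin: centre of its underside, on the bench. (Sizes in mm.)
- glue: Bystander: white glue bottle with a red cap, diameter 52, height 120, standing beyond the work. Origin: centre of its underside. (Sizes in mm.)
- hammer: Bystander: hammer 240 long, lying on the bench beyond the work. Origin: underside, near the middle of its length (x along the handle). (Sizes in mm.)
- caliper: Bystander: steel caliper 210 long, 8 thick, lying on the bench beyond the work. Origin: underside, middle of its beam (x along the beam). (Sizes in mm.)
There are look-alikes about, which are no part of the job. Leave any turquoise look-alike of the part that bears walnut_center alone.

How it is judged:
By the outcome, as a careful person would: the job done as asked, in the order asked, and still so for the second after the job is handed in, with the robot touching nothing.
It also fails if it takes over 131 s, if anything falls off the work surface, if the arm or the gripper's body presses on something with over 40 N, if the wrist force passes 120 N, or if a joint passes its speed limit or range.

## Working session

There is one attempt and no reset: what is moved stays moved. The work goes in short steps, Python scripts to look and compute and a shell command to move; the robot and the scene stay as the last step left them, time stands still between calls to the robot, and variables do not carry over. Pictures are saved under pics/ and viewed, at most 14 in all, crops included, and the job is handed in when it is done.

```bash
ls; mkdir -p pics; python3 - <<'E'
from cell import sense, snapshot, camera_model, hold_point_z
import cv2,numpy as np
s=sense();print(s,hold_point_z)
for n in("scene","side","wrist"):
    m=camera_model(n);print(n,m)
    p,d=snapshot(n);cv2.imwrite(f"pics/{n}0.png",p);np.save(f"pics/{n}0.npy",d)
E
```

```text
pics
{'clock': 0.0, 'q': array([ 1.27219738,  0.62934004,  0.03845251,  1.51834571, -0.02701549,
        0.99628238, -0.02000443]), 'qvel': array([-1.85731186e-03,  2.84893382e-04,  5.83051784e-04,  5.05471573e-05,
       -2.39627132e-04, -2.13854516e-04, -3.53196968e-04]), 'joint_efforts': array([ 2.18288537e-04, -5.49724996e+01,  1.14374164e+00, -1.86634737e+01,
       -5.21785521e-02,  2.34168913e-02,  1.68512447e-04]), 'position': array([ 0.14983202, -0.63182255,  0.20456538]), 'ee_rot': array([ 9.93234012e-01,  1.16126377e-01, -1.16219908e-04, -9.21332482e-04]), 'wrist_force': array([ 0.41636261,  0.72421644, -0.3898068 ]), 'ft_torque': array([ 0.00388803,  0.08134087, -0.06241331]), 'gripper_force': 0.0, 'finger_gap': 0.9959104902132178} 0.0188
scene {'intrinsics': array([[478.4341261 ,   0.        , 317.95284194],
       [  0.        , 478.4341261 , 242.70315669],
       [  0.        ,   0.        ,   1.        ]]), 'rvec': array([ 1.59266383,  2.26392133, -0.60141711]), 'tvec': array([ 0.1098829 , -0.42650509,  1.66328239])}
side {'intrinsics': array([[568.02411166,   0.        , 308.29991975],
       [  0.        , 568.02411166, 241.70810885],
       [  0.        ,   0.        ,   1.        ]]), 'rvec': array([ 0.60890885, -2.67525513,  1.15471629]), 'tvec': array([0.54028587, 0.19358417, 1.43206848])}
wrist {'intrinsics': array([[371.64829954,   0.        , 318.52339316],
       [  0.        , 371.64829954, 242.34635295],
       [  0.        ,   0.        ,   1.        ]]), 'rvec': array([-2.3124037 ,  1.82902   ,  0.22138671]), 'tvec': array([-0.64917718, -0.02445409,  0.39063786])}
```

View pics/scene0.png

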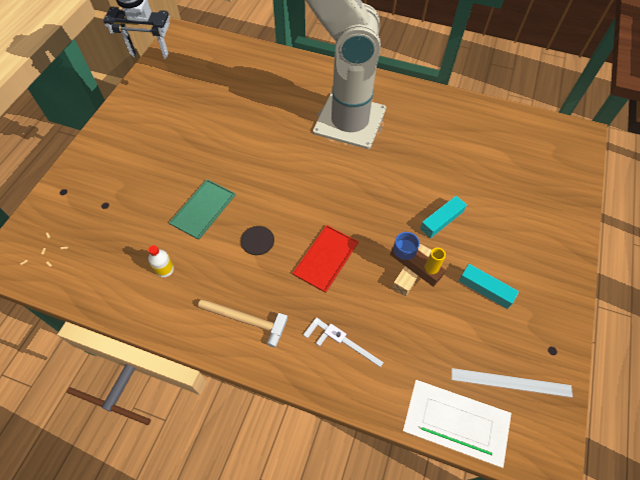

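View pics/side0.png

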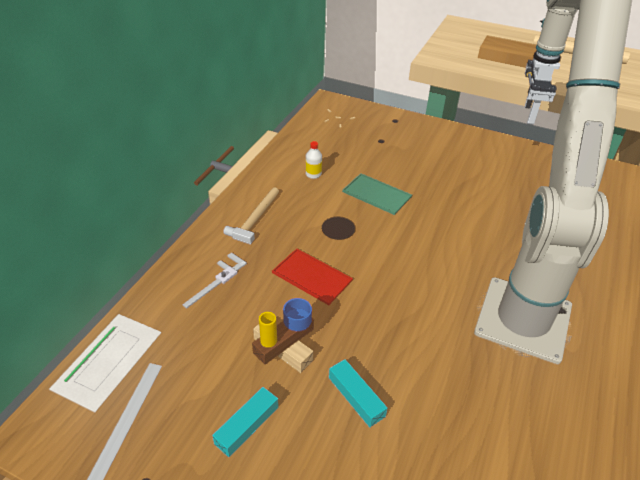

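View pics/wrist0.png

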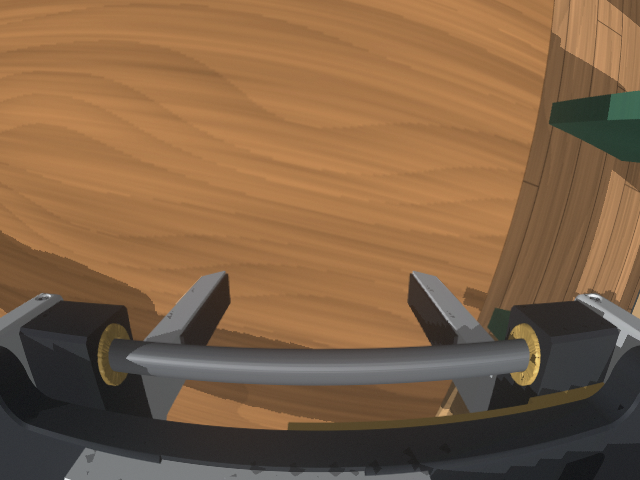

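The scene view shows the stack (blue pot at (406,245), yellow at (436,260), walnut under both, pine ends at (404,281) and (427,250)). It also shows the red tray (325,258), mat (257,240), green tray (202,209) and two turquoise decoys. The side view confirms it: blue at (297,314), yellow at (268,329). The wrist camera sees only bare bench.

```bash
cat > h.py <<'E'
import cv2,numpy as np
from cell import sense,snapshot,camera_model
from scipy.spatial.transform import Rotation as R
def pose(m):
    Rm=cv2.Rodrigues(np.array(m["rvec"]))[0]; return Rm,np.array(m["tvec"]).ravel()
def rays(m,uv,fish=False):
    K=m["intrinsics"];uv=np.atleast_2d(uv).astype(float)
    x=(uv-[K[0,2],K[1,2]])/[K[0,0],K[1,1]]
    if fish:
        r=np.linalg.norm(x,axis=1,keepdims=True);v=np.c_[x/np.maximum(r,1e-9)*np.sin(r),np.cos(r)]
    else: v=np.c_[x,np.ones(len(x))]
    Rm,t=pose(m); return -Rm.T@t, v@Rm, v   # origin, world dirs, cam dirs
def plane(m,uv,z,fish=False):
    o,d,_=rays(m,uv,fish); return o+d*((z-o[2])/d[:,2:])
def cloud(m,depth,fish=False):
    v,u=np.mgrid[0:480,0:640]; o,d,c=rays(m,np.c_[u.ravel(),v.ravel()],fish)
    P=o+d*(depth.ravel()/c[:,2])[:,None]; P[depth.ravel()<=0]=np.nan
    return P.reshape(480,640,3)
def masks(p):
    H,S,V=cv2.split(cv2.cvtColor(p,cv2.COLOR_BGR2HSV)); H=H.astype(int)
    return dict(red=((H<6)|(H>174))&(S>180)&(V>100), green=(H>65)&(H<88)&(S>80)&(V>60)&(V<190),
      blue=(H>105)&(H<125)&(S>120), yellow=(H>20)&(H<32)&(S>180), turq=(H>84)&(H<96)&(S>150)&(V>120),
      mat=(V<70)&(S<110), walnut=(V<115)&(S>80)&(H<20), pine=(H>10)&(H<25)&(S<150)&(V>160))
def two_rays(o1,d1,o2,d2):
    A=np.c_[d1,-d2]; s=np.linalg.lstsq(A,o2-o1,rcond=None)[0]
    a,b=o1+d1*s[0],o2+d2*s[1]; return (a+b)/2,np.linalg.norm(a-b)
E
python3 - <<'E'
from h import *
np.set_printoptions(precision=4,suppress=True)
for n in("scene","side"):
    m=camera_model(n);p=cv2.imread(f"pics/{n}0.png");P=cloud(m,np.load(f"pics/{n}0.npy"))
    print(n)
    box=(P[...,0]>.3)&(P[...,0]<1.0)&(abs(P[...,1])<.6)&(P[...,2]>-.01)&(P[...,2]<.2)
    for k,M in masks(p).items():
        M=(M&box).astype(np.uint8)
        nn,L,st,c=cv2.connectedComponentsWithStats(M)
        for i in range(1,nn):
            if st[i,4]<60: continue
            Q=P[L==i];zt=np.nanpercentile(Q[:,2],97);T=Q[Q[:,2]>zt-.006]
            r=cv2.minAreaRect((T[:,:2]*1000).astype(np.float32))
            print(k,st[i,4],c[i].round(),"ztop %.4f"%zt,"topc",T.mean(0),"rect",np.round(r[0],1),np.round(r[1],1),round(r[2],1))
E
```

```text
scene
red 2234 [325. 258.] ztop 0.0096 topc [0.5466 0.101  0.006 ] rect [543.   99.2] [110.1 192.8] 78.5
red 73 [153. 250.] ztop 0.1225 topc [ 0.7344 -0.3188  0.1198] rect [ 734.2 -320.1] [23.6 20.2] 62.9
green 1851 [202. 209.] ztop 0.0096 topc [ 0.514  -0.3097  0.0062] rect [ 511.7 -311. ] [110.8 190.2] 79.6
green 164 [484. 291.] ztop 0.0353 topc [0.5031 0.5419 0.0326] rect [502.5 539.4] [121.8   5.9] 75.2
blue 334 [406. 243.] ztop 0.1217 topc [0.4871 0.3082 0.1194] rect [485.2 307.1] [61.8 63. ] 79.5
yellow 359 [435. 260.] ztop 0.1606 topc [0.5169 0.3895 0.1585] rect [516.1 389.1] [34.4 39.6] 87.4
yellow 126 [164. 269.] ztop 0.0528 topc [ 0.7506 -0.3068  0.0505] rect [ 746.6 -306.1] [18.3 48. ] 49.4
turq 381 [437. 221.] ztop 0.0440 topc [0.3335 0.3699 0.0408] rect [327.2 372.4] [44.8 83.3] 60.2
turq 636 [485. 281.] ztop 0.0440 topc [0.4812 0.5408 0.0408] rect [481.6 544. ] [127.3  46. ] 75.5
mat 726 [257. 240.] ztop 0.0086 topc [ 0.5579 -0.1087  0.0053] rect [ 559.1 -108.1] [95.9 91.9] 11.8
walnut 306 [139. 257.] ztop 0.0046 topc [ 0.725  -0.4083  0.0014] rect [ 723.  -401.8] [129.
[... 2617 characters left out ...]
10.3] [29.  22.1] 23.4
pine 71 [234. 236.] ztop 0.0194 topc [0.8347 0.0545 0.0234] rect [834.   53.3] [16.1  0.7] 55.5
pine 88 [249. 269.] ztop 0.0038 topc [0.7042 0.1508 0.0006] rect [707.6 146.6] [ 24.4 101.7] 19.4
pine 166 [236. 300.] ztop 0.0038 topc [0.6798 0.2611 0.0002] rect [675.2 263.7] [49.8 95.1] 4.2
pine 109 [256. 330.] ztop 0.0441 topc [0.5642 0.3532 0.0485] rect [555.  368.5] [11.1 80.1] 35.8
pine 3082 [292. 396.] ztop 0.0408 topc [0.452  0.3617 0.0395] rect [452.3 360.6] [48. 51.] 73.0
pine 91 [365. 359.] ztop 0.0042 topc [0.3146 0.287  0.0008] rect [309.2 283.8] [37.9 34.9] 59.7
pine 895 [331. 409.] ztop 0.0037 topc [0.3349 0.4403 0.0004] rect [335.2 440.6] [119.3  70.3] 89.4
```

```bash
cat >> h.py <<'E'
def psi():
    r=R.from_quat(sense()["ee_rot"]).as_matrix(); return np.degrees(np.arctan2(r[1,0],r[0,0]))
def to(x,y,z,p=None,start=None):
    """mm, deg: turn first (dr z), then shift in the turned tool axes; tool taken as pointing down"""
    s=sense();c=np.array(s["position"])*1000;a=psi()
    if start is not None: c=np.array(start[:3],float);a=start[3]
    if p is None:p=a
    rz=-np.radians((p-a+180)%360-180); d=np.array([x,y,z])-c;q=np.radians(p)
    t=[d[0]*np.cos(q)+d[1]*np.sin(q), d[0]*np.sin(q)-d[1]*np.cos(q), -d[2]]
    print("at",c.round(1),round(a,2),"-> rz %.3f"%rz,"shift",np.round(t,1),"dist %.0f"%np.linalg.norm(t))
    return x,y,z,p
E
python3 - <<'E'
from h import *
m=camera_model("wrist");Rm,t=pose(m);s=sense();r=R.from_quat(s["ee_rot"]).as_matrix()
print("cam in tool",r.T@(-Rm.T@t-s["position"]),"axis",r.T@Rm[2],"camx",r.T@Rm[0])
print(r)
a=to(460,-200,305,69); b=to(420,330,305,69,start=a)
E
```

```text
cam in tool [ 0.06782398  0.0004225  -0.17921261] axis [-2.35667684e-01 -8.11838436e-04  9.71833362e-01] camx [-7.39469304e-04  9.99999511e-01  6.56047678e-04]
[[ 9.73014498e-01  2.30743702e-01 -3.62399833e-04]
 [ 2.30743985e-01 -9.73013500e-01  1.39332280e-03]
 [-3.11194674e-05 -1.43934487e-03 -9.99998964e-01]]
at [ 149.9 -632.   204.8] 13.34 -> rz -0.971 shift [ 514.4  134.7 -100.2] dist 541
at [ 460. -200.  305.] 69 -> rz -0.000 shift [ 480.5 -227.3   -0. ] dist 532
```

```bash
python3 -m pendant '{"translation":[[0,0,-20],[0,0,-20],[0,0,-20],[0,0,-20],[0,0,-20],[0,0,0],[51.4,13.5,0],[51.4,13.5,0],[51.4,13.5,0],[51.4,13.5,0],[51.4,13.5,0],[51.4,13.5,0],[51.4,13.5,0],[51.4,13.5,0],[51.4,13.5,0],[51.4,13.5,0]],"dr":[[0,0,-0.162],[0,0,-0.162],[0,0,-0.162],[0,0,-0.162],[0,0,-0.162],[0,0,-0.161],[0,0,0],[0,0,0],[0,0,0],[0,0,0],[0,0,0],[0,0,0],[0,0,0],[0,0,0],[0,0,0],[0,0,0]],"jaw":[1,1,1,1,1,1,1,1,1,1,1,1,1,1,1,1]}'; python3 - <<'E'
from h import *
print(sense()["q"]);to(470,270,305,69)
E
```

```text
clock: 2.15
position: [0.4611, -0.1998, 0.3055]
ee_rot: [0.824, 0.566, -0.0, 0.0]
wrist_force: [0.7, -1.0, -0.3]
finger_gap: 0.999
gripper_force: 0.0
[ 0.63720836  0.32556737 -0.3850061   1.77035608  0.13749328  1.07197259
 -0.16273056]
at [ 461.1 -199.8  305.5] 68.96 -> rz -0.001 shift [ 441.8 -160.     0.5] dist 470
```

```bash
cat >> h.py <<'E'
def blobs(n,name,keys,box,minA=150):
    fish=n=="wrist";m=camera_model(n);p,d=snapshot(n);cv2.imwrite(f"pics/{name}.png",p)
    P=cloud(m,d,fish);np.savez(f"pics/{name}.npz",P=P);M=masks(p);x0,x1,y0,y1=box
    B=(P[...,0]>x0)&(P[...,0]<x1)&(P[...,1]>y0)&(P[...,1]<y1)&(P[...,2]>-.01)&(P[...,2]<.2)
    for k in keys:
        nn,L,st,c=cv2.connectedComponentsWithStats((M[k]&B).astype(np.uint8))
        for i in range(1,nn):
            if st[i,4]<minA: continue
            Q=P[L==i];zt=np.percentile(Q[:,2],95);T=Q[Q[:,2]>zt-.005]
            r=cv2.minAreaRect((T[:,:2]*1000).astype(np.float32));cc,rad=cv2.minEnclosingCircle((T[:,:2]*1000).astype(np.float32))
            print(k,st[i,4],c[i].round(),st[i,:4],"ztop %.4f"%zt,"rect",np.round(r[0],1),np.round(r[1],1),round(r[2],1),"circ",np.round(cc,1),round(rad,1))
E
python3 - <<'E'
from h import *
blobs("wrist","w1",["mat","red","green","walnut"],(.3,.75,-.45,.25))
E
python3 -m pendant '{"translation":[[49.1,-17.8,0],[49.1,-17.8,0],[49.1,-17.8,0],[49.1,-17.8,0],[49.1,-17.8,0],[49.1,-17.8,0],[49.1,-17.8,0],[49.1,-17.8,0],[49,-17.6,0],[0,0,0],[0,0,0]],"dr":[[0,0,0],[0,0,0],[0,0,0],[0,0,0],[0,0,0],[0,0,0],[0,0,0],[0,0,0],[0,0,0],[0,0,0],[0,0,0]],"jaw":[1,1,1,1,1,1,1,1,1,1,1]}'; python3 - <<'E'
from h import *
blobs("wrist","w2",["blue","yellow","walnut","pine","red","turq"],(.3,.75,0,.6))
E
```

```text
mat 4359 [361. 117.] [324  80  75  74] ztop 0.0057 rect [ 554.6 -109.9] [96.2 96.4] 70.1 circ [ 554.6 -110.5] 49.2
red 2471 [282.   9.] [226   0 147  30] ztop 0.0096 rect [529.1  52.2] [ 44.9 193.1] 67.6 circ [535.5  67.6] 96.6
red 279 [566. 236.] [556 226  19  21] ztop 0.1211 rect [ 732.2 -319.5] [22.4 22.6] 87.0 circ [ 732.8 -319.4] 12.3
green 182 [364. 234.] [323 226  88  17] ztop 0.0102 rect [ 507.5 -256.3] [  3.5 117.9] 79.8 circ [ 507.5 -256.5] 59.0
green 7983 [373. 271.] [309 229 137  90] ztop 0.0047 rect [ 506.4 -314.4] [101.8 185.6] 79.9 circ [ 504.5 -317.8] 101.1
walnut 548 [297.  20.] [231   7 143  31] ztop 0.0067 rect [530.2  41.4] [ 12.2 187. ] 78.5 circ [531.2  46.2] 93.5
walnut 352 [360. 140.] [323 100  77  58] ztop 0.0054 rect [ 545.7 -126.9] [67.4 99.6] 61.6 circ [ 553.1 -113.3] 50.3
walnut 1423 [522. 264.] [507 227  31  76] ztop 0.0012 rect [ 722.9 -389. ] [125.3  52.3] 82.1 circ [ 713.3 -387. ] 63.4
clock: 3.58
position: [0.4696, 0.2674, 0.305]
ee_rot: [0.824, 0.566, -0.001, 0.0]
wrist_force: [0.1, -0.1, -0.2]
finger_gap: 0.998
gripper_force: 0.0
blue 1783 [320. 18
[... 1543 characters left out ...]
 circ [368.8 199.7] 119.9
pine 3074 [235. 279.] [196 222  79 125] ztop 0.0013 rect [323.4 202.2] [211.   45.5] 88.7 circ [318.7 202.3] 106.8
pine 217 [532. 268.] [525 232  15  71] ztop 0.0012 rect [745.1  62.1] [123.9   8.6] 88.8 circ [747.3  62.1] 62.0
pine 290 [412. 341.] [394 334  36  12] ztop 0.0012 rect [529.   29.4] [20.2 56.1] 65.7 circ [526.5  23.9] 28.1
pine 205 [283. 391.] [273 385  21  15] ztop 0.0010 rect [312.1  15.7] [23.8 31.2] 0.5 circ [312.2  15.7] 18.8
red 6462 [394. 295.] [338 251 132  93] ztop 0.0085 rect [541.4 100.6] [111.3 188.8] 78.6 circ [542.2 101.7] 107.6
turq 1222 [179. 175.] [154 155  54  40] ztop 0.0414 rect [324.9 373.8] [43.6 76. ] 60.6 circ [326.4 375.2] 42.0
```

View pics/w2.png

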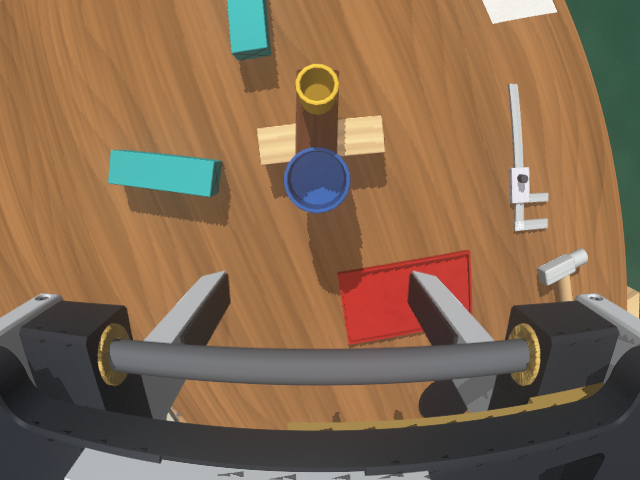

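The wrist view shows the blue pot at (318,180), yellow at (317,88) and the pine ends at (277,143) and (364,136). All three views agree within 3 mm, and the heights match: rim 0.1206, walnut top 0.081, pine top 0.040.

```bash
python3 - <<'E'
from h import *
to(483,307.5,83,69)
E
```

```text
at [469.9 266.8 305.1] 68.86 -> rz -0.002 shift [ 42.7  -2.4 222.1] dist 226
```

```bash
python3 -m pendant '{"translation":[[42.7,-2.4,0],[0,0,50],[0,0,50],[0,0,32],[0,0,30],[0,0,30],[0,0,30],[0,0,0],[0,0,0],[0,0,0],[0,0,0],[0,0,0],[0,0,0],[0,0,0]],"dr":[[0,0,-0.002],[0,0,0],[0,0,0],[0,0,0],[0,0,0],[0,0,0],[0,0,0],[0,0,0],[0,0,0],[0,0,0],[0,0,0],[0,0,0],[0,0,0],[0,0,0]],"jaw":[1,1,1,1,1,1,1,1,0.5,0.5,0.5,0.5,0.5,0.5]}'; python3 - <<'E'
from h import *
to(483,307.5,83,69)
E
```

```text
clock: 5.38
position: [0.4833, 0.3095, 0.0844]
ee_rot: [0.824, 0.567, 0.001, 0.0]
wrist_force: [-0.4, -1.1, 6.1]
finger_gap: 0.697
gripper_force: 29.6
at [483.3 309.5  84.4] 69.08 -> rz 0.001 shift [-2.   0.4  1.4] dist 3
```

```bash
python3 -m pendant '{"translation":[[0,0,-20],[0,0,-40],[0,0,-40],[0,0,-10],[0,0,0]],"dr":[[0,0,0],[0,0,0],[0,0,0],[0,0,0],[0,0,0]],"jaw":[0.5,0.5,0.5,0.5,0.5]}'; python3 - <<'E'
from h import *
to(555,-108.5,60,69)
E
```

```text
clock: 6.0
position: [0.4827, 0.3092, 0.1934]
ee_rot: [0.824, 0.567, 0.0, 0.0]
wrist_force: [0.3, -0.1, -1.3]
finger_gap: 0.695
gripper_force: 29.6
at [482.7 309.2 193.4] 69.08 -> rz 0.001 shift [-364.   217.2  133.4] dist 444
```

```bash
python3 -m pendant '{"translation":[[-36.4,21.7,0],[-36.4,21.7,0],[-36.4,21.7,0],[-36.4,21.7,0],[-36.4,21.7,0],[-36.4,21.7,0],[-36.4,21.7,0],[-36.4,21.7,10],[-36.4,21.7,30],[-36.4,21.7,33],[0,0,30],[0,0,30],[0,0,0],[0,0,0]],"dr":[[0,0,0],[0,0,0],[0,0,0],[0,0,0],[0,0,0],[0,0,0],[0,0,0],[0,0,0],[0,0,0],[0,0,0],[0,0,0],[0,0,0],[0,0,0],[0,0,0]],"jaw":[0.5,0.5,0.5,0.5,0.5,0.5,0.5,0.5,0.5,0.5,0.5,0.5,0.5,0.5]}'; python3 - <<'E'
from h import *
for n in("scene","side","wrist"):
    print(n);blobs(n,n+"3",["blue","mat","walnut"],(.45,.65,-.25,.02),40)
to(555,-108.5,8.5,69)
E
```

```text
clock: 7.75
position: [0.5554, -0.1077, 0.0604]
ee_rot: [0.824, 0.567, -0.0, -0.0]
wrist_force: [-0.2, -0.2, -0.6]
finger_gap: 0.697
gripper_force: 29.6
scene
blue 312 [258. 229.] [248 215  19  25] ztop 0.0970 rect [557.2 -94.1] [32.1 65. ] 85.2 circ [ 556.3 -104.2] 32.5
mat 68 [262. 203.] [241 190  41  32] ztop 0.1983 rect [553.5 -81.8] [ 10.9 135. ] 63.3 circ [555.2 -78.4] 67.5
mat 446 [258. 245.] [241 230  33  25] ztop 0.0086 rect [ 568.  -102.2] [69.8 95.1] 35.1 circ [ 560.3 -107.9] 48.3
side
blue 322 [337. 208.] [329 196  17  25] ztop 0.0967 rect [ 559.2 -102.6] [44.3 70.8] 19.7 circ [ 553.1 -104.2] 36.5
wrist
blue 13804 [321. 295.] [244 230 150 119] ztop 0.0970 rect [ 558.8 -101.7] [47.7 65.3] 67.8 circ [ 555.4 -109.7] 33.0
mat 7516 [319. 245.] [219 187 200 160] ztop 0.1202 rect [ 556.6 -106. ] [12.6 68.8] 69.0 circ [ 557.9 -102.6] 34.4
mat 25967 [287. 414.] [  0 305 640 162] ztop 0.1994 rect [566.  -82.7] [ 13.7 129.5] 69.3 circ [567.7 -78. ] 64.8
mat 7675 [512. 358.] [443 305 131 111] ztop 0.1833 rect [ 606.4 -101.6] [20.4 22.9] 70.3 circ [ 605.8 -101.7] 14.6
mat 637 [579. 468.] [558 453  44  27] ztop 0.1996 rect [ 613.1 -122.9] [13.3  3.9] 71.8 circ [ 612.5 -122.8] 6.7
mat 190 [532. 475.] [505 468  46  12] ztop 0.1831 rect [ 601.4 -136. ] [3.4 7.5] 45.5 circ [ 600.5 -136.8] 3.8
walnut 189 [170. 337.] [160 327  21  24] ztop 0.1752 rect [535.4 -68.4] [4.  1.7] 75.2 circ [535.4 -68.4] 2.2
walnut 45 [393. 343.] [389 337   9  10] ztop 0.0014 rect [ 584.8 -161. ] [67.3  5.4] 87.8 circ [ 584.7 -161. ] 33.7
walnut 1013 [346. 402.] [322 385  50  36] ztop 0.0008 rect [ 534.3 -228.7] [26.2 44. ] 3.6 circ [ 534.5 -229. ] 25.0
at [ 556.2 -108.1   61.5] 69.09 -> rz 0.002 shift [-0.9 -1.  53. ] dist 53
```

```bash
python3 -m pendant '{"translation":[[0,0,20],[0,0,20],[0,0,8],[0,0,3],[0,0,1],[0,0,0]],"dr":[[0,0,0],[0,0,0],[0,0,0],[0,0,0],[0,0,0],[0,0,0]],"jaw":[0.5,0.5,0.5,0.5,0.5,0.5]}'
```

```text
clock: 8.65
position: [0.5559, -0.1082, 0.009]
ee_rot: [0.824, 0.567, 0.0, 0.0]
wrist_force: [-0.3, -0.2, -0.1]
finger_gap: 0.697
gripper_force: 29.6
```

```bash
python3 -m pendant '{"translation":[[0,0,0.7],[0,0,0]],"dr":[[0,0,0],[0,0,0]],"jaw":[0.5,0.5]}';  python3 -m pendant '{"translation":[[0,0,0.5],[0,0,0]],"dr":[[0,0,0],[0,0,0]],"jaw":[0.5,0.5]}'
```

```text
clock: 8.9
position: [0.5559, -0.1082, 0.0085]
ee_rot: [0.824, 0.567, 0.0, 0.0]
wrist_force: [-1.8, -1.0, 4.7]
finger_gap: 0.702
gripper_force: 29.6
clock: 9.15
position: [0.5559, -0.1082, 0.0085]
ee_rot: [0.824, 0.567, 0.0, 0.001]
wrist_force: [-1.5, 0.1, 9.4]
finger_gap: 0.7
gripper_force: 29.6
```

Contact at TCP z 8.5, so I'll release, rise, and look.

```bash
python3 -m pendant '{"translation":[[0,0,-0.7],[0,0,0],[0,0,0],[0,0,0],[0,0,-20],[0,0,-50],[0,0,-60],[0,0,-60],[0,0,-60],[0,0,0],[0,0,0]],"dr":[[0,0,0],[0,0,0],[0,0,0],[0,0,0],[0,0,0],[0,0,0],[0,0,0],[0,0,0],[0,0,0],[0,0,0],[0,0,0]],"jaw":[0.9,1,1,1,1,1,1,1,1,1,1]}'; python3 - <<'E'
from h import *
for n in("scene","side"):
    print(n);blobs(n,n+"4",["blue","mat","walnut"],(.45,.65,-.25,.02),40)
to(470,270,305,69)
E
```

```text
clock: 10.52
position: [0.5548, -0.1084, 0.2574]
ee_rot: [0.824, 0.567, -0.001, -0.0]
wrist_force: [-0.9, 0.1, -0.1]
finger_gap: 0.996
gripper_force: 0.0
scene
blue 422 [256. 236.] [244 224  24  25] ztop 0.0445 rect [ 557.5 -109.2] [64.9 62.6] 77.7 circ [ 557.6 -109.3] 33.5
mat 264 [257. 245.] [241 230  33  25] ztop 0.0088 rect [ 566.2 -103.9] [75.2 95.1] 32.6 circ [ 558.8 -108.3] 48.4
side
blue 375 [338. 222.] [328 211  22  24] ztop 0.0437 rect [ 552.7 -107.2] [61.9 63.8] 46.5 circ [ 553.  -107.8] 34.5
walnut 106 [341. 231.] [324 221  31  18] ztop 0.0077 rect [541.7 -96.5] [89.6 55.9] 34.2 circ [ 545.9 -103.5] 47.2
at [ 554.2 -108.2  256.2] 69.09 -> rz 0.002 shift [ 322.9 -214.2  -48.8] dist 391
```

```bash
sed -i 's/(H<32)&(S>180)/(H<34)\&(S>170)\&(V>90)/' h.py; python3 -m pendant '{"translation":[[40.4,-26.8,-10],[40.4,-26.8,-10],[40.4,-26.8,-10],[40.4,-26.8,-10],[40.4,-26.8,-9],[40.4,-26.8,0],[40.4,-26.8,0],[40.4,-26.8,0],[0,0,0],[0,0,0]],"dr":[[0,0,0],[0,0,0],[0,0,0],[0,0,0],[0,0,0],[0,0,0],[0,0,0],[0,0,0],[0,0,0],[0,0,0]],"jaw":[1,1,1,1,1,1,1,1,1,1]}'; python3 - <<'E'
from h import *
blobs("wrist","w5",["yellow","walnut"],(.42,.6,.25,.45))
p=cv2.imread("pics/w5.png");print(cv2.cvtColor(p,cv2.COLOR_BGR2HSV)[70:130:6,318])
P=np.load("pics/w5.npz")["P"];T=P[P[...,2]>.154];T=T[(T[:,2]<.17)&(T[:,1]>.35)&(T[:,1]<.43)]
print(len(T),cv2.minEnclosingCircle((T[:,:2]*1000).astype(np.float32)),T[:,2].max())
to(514.5,390,129,69)
E
```

```text
clock: 11.88
position: [0.4704, 0.2692, 0.3056]
ee_rot: [0.824, 0.567, -0.001, 0.0]
wrist_force: [-0.2, 0.1, 0.4]
finger_gap: 1.0
gripper_force: 0.0
yellow 830 [317.  90.] [296  66  43  43] ztop 0.1608 rect [514.6 388.2] [36.6 35.7] 5.1 circ [514.8 388.5] 18.8
walnut 3273 [325. 163.] [296  94  59 128] ztop 0.0813 rect [496.2 336.2] [125.1  43.6] 65.8 circ [494.7 336.9] 65.2
walnut 328 [379. 168.] [368 154  19  34] ztop 0.0013 rect [559.8 284. ] [43.9 19.9] 81.2 circ [558.8 284.9] 22.7
walnut 461 [354. 174.] [342 157  25  34] ztop 0.0014 rect [528.8 292.2] [46.1 21.7] 84.0 circ [528.3 292.3] 25.2
walnut 162 [367. 171.] [359 156  16  33] ztop 0.0013 rect [544.4 287.5] [44.5  8.9] 87.6 circ [543.5 287.5] 22.3
walnut 503 [286. 180.] [272 163  24  36] ztop 0.0782 rect [460.1 315. ] [36.4  0.3] 68.6 circ [460.1 315.1] 18.2
[[ 21 171 116]
 [ 21 171 116]
 [ 20 173 118]
 [ 21 179 177]
 [ 21 178 178]
 [ 21 178 178]
 [ 21 178 222]
 [ 20 173 115]
 [ 12 139  90]
 [ 12 140  89]]
623 ((514.6336059570312, 389.042724609375), 19.2618350982666) 0.1618322151207412
at [470.8 268.6 305.8] 68.99 -> rz -0.000 shift [129.   -2.7 176.8] dist 219
```

```bash
python3 -m pendant '{"translation":[[42.7,-0.8,0],[42.7,-0.8,0],[42.7,-0.8,30],[0,0,40],[0,0,40],[0,0,30],[0,0,20],[0,0,16],[0,0,0],[0,0,0]],"dr":[[0,0,0],[0,0,0],[0,0,0],[0,0,0],[0,0,0],[0,0,0],[0,0,0],[0,0,0],[0,0,0],[0,0,0]],"jaw":[1,1,1,1,1,1,1,1,1,1]}'; python3 - <<'E'
from h import *
to(514.6,388.9,129,69)
E
```

```text
clock: 13.18
position: [0.5147, 0.3909, 0.1317]
ee_rot: [0.824, 0.567, 0.001, -0.0]
wrist_force: [-0.0, 1.2, 1.0]
finger_gap: 0.998
gripper_force: 0.0
at [514.7 390.9 131.7] 69.05 -> rz 0.001 shift [-1.9  0.6  2.7] dist 3
```

```bash
python3 -m pendant '{"translation":[[-1.5,0.4,2.5],[0,0,0],[0,0,0],[0,0,0],[0,0,0],[0,0,0],[0,0,0],[0,0,0],[0,0,0],[0,0,0]],"dr":[[0,0,0],[0,0,0],[0,0,0],[0,0,0],[0,0,0],[0,0,0],[0,0,0],[0,0,0],[0,0,0],[0,0,0]],"jaw":[1,0.6,0.3,0.2,0.2,0.2,0.2,0.2,0.2,0.2]}'; python3 -m pendant '{"translation":[[0,0,-20],[0,0,-40],[0,0,-40],[0,0,-20],[0,0,0],[0,0,0]],"dr":[[0,0,0],[0,0,0],[0,0,0],[0,0,0],[0,0,0],[0,0,0]],"jaw":[0.2,0.2,0.2,0.2,0.2,0.2]}'; python3 - <<'E'
from h import *
to(555.2,-108.5,185,69)
E
```

```text
clock: 14.42
position: [0.5139, 0.3892, 0.1285]
ee_rot: [0.824, 0.567, -0.0, 0.0]
wrist_force: [0.3, -0.6, -0.3]
finger_gap: 0.408
gripper_force: 30.0
clock: 15.18
position: [0.5136, 0.3888, 0.2481]
ee_rot: [0.824, 0.567, -0.0, 0.0]
wrist_force: [0.4, 1.4, 0.0]
finger_gap: 0.408
gripper_force: 30.0
at [513.6 388.8 248.1] 69.09 -> rz 0.002 shift [-449.3  217.1   63.1] dist 503
```

```bash
python3 -m pendant '{"translation":[[-44.9,21.7,0],[-44.9,21.7,0],[-44.9,21.7,0],[-44.9,21.7,0],[-44.9,21.7,0],[-44.9,21.7,0],[-44.9,21.7,0],[-44.9,21.7,13],[-44.9,21.7,30],[-45,21.8,30],[0,0,30],[0,0,30],[0,0,0],[0,0,0]],"dr":[[0,0,0],[0,0,0],[0,0,0],[0,0,0],[0,0,0],[0,0,0],[0,0,0],[0,0,0],[0,0,0],[0,0,0],[0,0,0],[0,0,0],[0,0,0],[0,0,0]],"jaw":[0.2,0.2,0.2,0.2,0.2,0.2,0.2,0.2,0.2,0.2,0.2,0.2,0.2,0.2]}'; python3 - <<'E'
from h import *
for n in("scene","side","wrist"):
    print(n);blobs(n,n+"6",["blue","yellow"],(.45,.65,-.25,.02),40)
    p=cv2.imread(f"pics/{n}6.png")
    if n=="side": cv2.imwrite("pics/side6c.png",cv2.resize(p[150:270,270:400],None,fx=4,fy=4))
    if n=="scene": cv2.imwrite("pics/scene6c.png",cv2.resize(p[170:280,190:320],None,fx=4,fy=4))
to(555.2,-108.5,57,69)
E
```

```text
clock: 16.92
position: [0.5567, -0.1074, 0.1159]
ee_rot: [0.824, 0.567, 0.0, -0.0]
wrist_force: [0.9, -0.4, -0.8]
finger_gap: 0.406
gripper_force: 30.0
scene
blue 302 [257. 239.] [244 226  25  23] ztop 0.0454 rect [ 563.8 -107.5] [51.6 63.8] 27.3 circ [ 559.3 -109.3] 32.4
yellow 257 [255. 222.] [249 208  13  27] ztop 0.1477 rect [555.7 -99.4] [40.7 21.5] 9.2 circ [ 556.9 -107. ] 20.4
side
blue 299 [338. 224.] [328 214  22  21] ztop 0.0435 rect [549.1 -97.9] [60.8 48.8] 22.5 circ [ 549.5 -102.5] 33.1
yellow 298 [337. 200.] [332 185  13  30] ztop 0.1465 rect [ 560.8 -103.1] [22.6 40.2] 23.1 circ [ 559.7 -103.6] 21.3
wrist
blue 1839 [317. 227.] [271 204  92  74] ztop 0.0446 rect [ 559.3 -101.5] [45.9 64.6] 64.1 circ [ 555.2 -109.7] 32.5
yellow 2062 [316. 260.] [278 235  83  77] ztop 0.1472 rect [562.3 -97.3] [15.3 35.8] 61.7 circ [ 558.7 -104. ] 17.9
yellow 1479 [321. 321.] [284 278  70  67] ztop 0.1485 rect [ 557.2 -107.1] [32.7 30.1] 66.9 circ [ 557.4 -107.2] 16.5
yellow 50 [341. 342.] [329 333  23  15] ztop 0.1493 rect [ 561.7 -124. ] [11.6  2.6] 15.3 circ [ 561.4 -123. ] 5.8
at [ 557.2 -107.6  116.7] 69.1 -> rz 0.002 shift [-1.5 -1.6 59.7] dist 60
```

View pics/side6c.png

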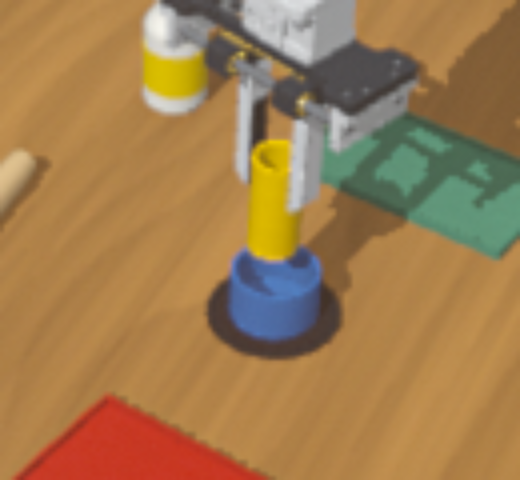

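View pics/scene6c.png

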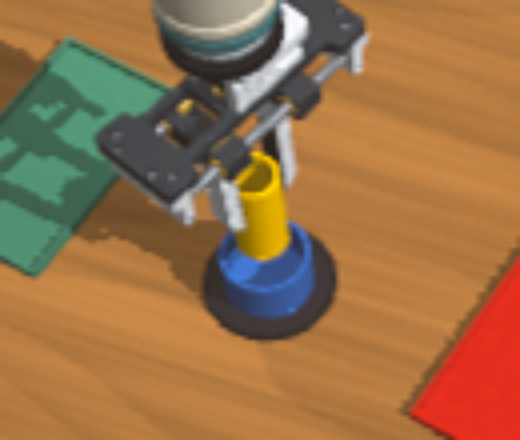

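The crops show the yellow pot upright above the blue one, within 2 mm of centre. I'll correct that and lower it.

```bash
python3 -m pendant '{"translation":[[-1.5,-1.5,0],[0,0,15],[0,0,15],[0,0,12],[0,0,10],[0,0,5],[0,0,0]],"dr":[[0,0,0],[0,0,0],[0,0,0],[0,0,0],[0,0,0],[0,0,0],[0,0,0]],"jaw":[0.2,0.2,0.2,0.2,0.2,0.2,0.2]}';python3 -m pendant '{"translation":[[0,0,0.8],[0,0,0]],"dr":[[0,0,0],[0,0,0]],"jaw":[0.2,0.2]}'
```

```text
clock: 17.95
position: [0.5545, -0.1085, 0.0582]
ee_rot: [0.824, 0.567, -0.0, -0.0]
wrist_force: [-0.8, 0.4, -0.6]
finger_gap: 0.41
gripper_force: 30.0
clock: 18.2
position: [0.5546, -0.1086, 0.058]
ee_rot: [0.824, 0.567, 0.0, 0.0]
wrist_force: [-0.0, 0.0, 0.5]
finger_gap: 0.403
gripper_force: 30.0
```

```bash
python3 -m pendant '{"translation":[[0,0,0.5],[0,0,0]],"dr":[[0,0,0],[0,0,0]],"jaw":[0.2,0.2]}';python3 -m pendant '{"translation":[[0,0,0.5],[0,0,0]],"dr":[[0,0,0],[0,0,0]],"jaw":[0.2,0.2]}'
```

```text
clock: 18.45
position: [0.5546, -0.1087, 0.0574]
ee_rot: [0.824, 0.567, 0.0, 0.0]
wrist_force: [0.4, -0.0, 0.2]
finger_gap: 0.406
gripper_force: 30.0
clock: 18.7
position: [0.5547, -0.1086, 0.0573]
ee_rot: [0.824, 0.567, 0.0, 0.0]
wrist_force: [-0.3, -0.3, 5.7]
finger_gap: 0.404
gripper_force: 30.0
```

```bash
python3 -m pendant '{"translation":[[0,0,-0.4],[0,0,0],[0,0,0],[0,0,0],[0,0,0],[0,0,-15],[0,0,-40],[0,0,-60],[0,0,-60],[0,0,-40],[0,0,0],[0,0,0]],"dr":[[0,0,0],[0,0,0],[0,0,0],[0,0,0],[0,0,0],[0,0,0],[0,0,0],[0,0,0],[0,0,0],[0,0,0],[0,0,0],[0,0,0]],"jaw":[0.5,0.7,0.8,0.8,0.8,0.8,0.9,1,1,1,1,1]}'; python3 - <<'E'
from h import *
for n in("scene","side"):
    print(n);blobs(n,n+"7",["blue","yellow"],(.45,.65,-.25,.02),40)
to(470,270,305,69)
E
```

```text
clock: 20.2
position: [0.5538, -0.1087, 0.272]
ee_rot: [0.824, 0.567, -0.0, -0.0]
wrist_force: [-0.2, 0.0, 0.0]
finger_gap: 1.0
gripper_force: 0.0
scene
blue 194 [258. 240.] [245 226  23  23] ztop 0.0462 rect [ 563.1 -106.6] [49.4 60.8] 25.7 circ [ 558.5 -109.5] 32.2
yellow 256 [255. 230.] [248 219  15  22] ztop 0.0900 rect [ 555.8 -108.9] [36.7 34.1] 39.3 circ [ 556.8 -110.2] 20.2
side
blue 192 [336. 226.] [328 213  22  22] ztop 0.0432 rect [549.7 -98.1] [61.5 52.2] 18.0 circ [ 552.2 -104.1] 33.2
yellow 264 [339. 212.] [332 201  14  22] ztop 0.0890 rect [ 553.4 -107.6] [35.4 38. ] 7.9 circ [ 552.7 -108.4] 21.0
at [ 553.4 -108.6  270.9] 69.09 -> rz 0.002 shift [ 323.6 -213.6  -34.1] dist 389
```

```bash
python3 -m pendant '{"translation":[[40.4,-26.7,-10],[40.4,-26.7,-10],[40.4,-26.7,-10],[40.4,-26.7,-4],[40.4,-26.7,0],[40.4,-26.7,0],[40.4,-26.7,0],[40.4,-26.7,0],[0,0,0],[0,0,0]],"dr":[[0,0,0],[0,0,0],[0,0,0],[0,0,0],[0,0,0],[0,0,0],[0,0,0],[0,0,0],[0,0,0],[0,0,0]],"jaw":[1,1,1,1,1,1,1,1,1,1]}'; cat >> h.py <<'E'
def slab(n,name,box,z0,z1):
    m=camera_model(n);p,d=snapshot(n);cv2.imwrite(f"pics/{name}.png",p);P=cloud(m,d,n=="wrist")
    x0,x1,y0,y1=box
    B=(P[...,0]>x0)&(P[...,0]<x1)&(P[...,1]>y0)&(P[...,1]<y1)&(P[...,2]>z0)&(P[...,2]<z1)
    nn,L,st,c=cv2.connectedComponentsWithStats(B.astype(np.uint8))
    for i in range(1,nn):
        if st[i,4]<40: continue
        Q=P[L==i];r=cv2.minAreaRect((Q[:,:2]*1000).astype(np.float32))
        print(n,st[i,4],c[i].round(),"z %.4f"%np.median(Q[:,2]),"rect",np.round(r[0],1),np.round(r[1],1),round(r[2],1))
E
python3 - <<'E'
from h import *
for n in("wrist","scene","side"): slab(n,n+"8",(.41,.6,.24,.47),.074,.09)
for n in("wrist","scene","side"): slab(n,n+"8b",(.40,.6,.24,.45),.034,.045)
E
```

```text
clock: 21.55
position: [0.4701, 0.2685, 0.305]
ee_rot: [0.824, 0.567, -0.001, 0.0]
wrist_force: [-0.1, -0.4, 0.6]
finger_gap: 1.001
gripper_force: 0.0
wrist 5633 [316. 138.] z 0.0800 rect [498.  348.6] [150.8  46. ] 67.9
scene 841 [418. 259.] z 0.0798 rect [500.3 347.8] [150.8  49.7] 68.0
side 1103 [282. 332.] z 0.0796 rect [496.  350.8] [151.7  50.5] 68.4
wrist 1720 [359. 136.] z 0.0400 rect [547.6 334.4] [46.  58.1] 73.8
wrist 1345 [276. 145.] z 0.0399 rect [452.  359.4] [45.1 46.5] 73.5
scene 111 [424. 250.] z 0.0392 rect [443.5 361.1] [44.1 26.1] 75.0
scene 334 [405. 278.] z 0.0396 rect [548.7 334.7] [53.8 62.5] 69.2
side 201 [264. 326.] z 0.0395 rect [557.9 332.2] [48. 35.] 72.5
side 416 [298. 351.] z 0.0393 rect [454.5 367. ] [110.   54.3] 69.1
```

```bash
python3 - <<'E'
from h import *
to(498,348.8,47,68)
E
```

```text
at [470.8 268.5 306. ] 68.97 -> rz 0.017 shift [ 84.7  -4.8 259. ] dist 273
```

```bash
python3 -m pendant '{"translation":[[0,0,0],[42,-2.4,10],[42.5,-2.4,40],[0,0,50],[0,0,50],[0,0,40],[0,0,30],[0,0,20],[0,0,10],[0,0,6],[0,0,0],[0,0,0]],"dr":[[0,0,0.017],[0,0,0],[0,0,0],[0,0,0],[0,0,0],[0,0,0],[0,0,0],[0,0,0],[0,0,0],[0,0,0],[0,0,0],[0,0,0]],"jaw":[1,1,1,1,1,1,1,1,1,1,1,1]}'; python3 - <<'E'
from h import *
to(498,348.8,47,68)
E
```

```text
clock: 23.35
position: [0.4978, 0.3502, 0.0509]
ee_rot: [0.829, 0.56, 0.001, -0.0]
wrist_force: [-0.3, 0.0, 0.1]
finger_gap: 1.002
gripper_force: 0.0
at [497.8 350.2  50.9] 68.11 -> rz 0.002 shift [-1.2  0.7  3.9] dist 4
```

```bash
python3 -m pendant '{"translation":[[-1.2,0.7,3],[0,0,0],[0,0,0],[0,0,0],[0,0,0],[0,0,0],[0,0,0],[0,0,0],[0,0,0]],"dr":[[0,0,0],[0,0,0],[0,0,0],[0,0,0],[0,0,0],[0,0,0],[0,0,0],[0,0,0],[0,0,0]],"jaw":[1,0.6,0.4,0.3,0.3,0.3,0.3,0.3,0.3]}'; python3 -m pendant '{"translation":[[0,0,-10],[0,0,-30],[0,0,-50],[0,0,-40],[0,0,0],[0,0,0]],"dr":[[0,0,0],[0,0,0],[0,0,0],[0,0,0],[0,0,0],[0,0,0]],"jaw":[0.3,0.3,0.3,0.3,0.3,0.3]}'; python3 - <<'E'
from h import *
to(541.3,100.5,60,-11.5)
for n in("scene","side"): slab(n,n+"9",(.40,.6,.24,.45),.034,.045)
E
```

```text
clock: 24.48
position: [0.4976, 0.3484, 0.0471]
ee_rot: [0.828, 0.56, 0.0, 0.0]
wrist_force: [0.3, -0.7, -0.1]
finger_gap: 0.479
gripper_force: 30.0
clock: 25.22
position: [0.497, 0.3474, 0.1763]
ee_rot: [0.829, 0.56, -0.001, 0.0]
wrist_force: [-0.4, 0.1, -2.3]
finger_gap: 0.478
gripper_force: 30.0
at [497.  347.4 176.3] 68.11 -> rz 1.389 shift [ 92.7 233.1 116.3] dist 277
scene 707 [412. 269.] z 0.0398 rect [510.9 342.8] [ 45.5 139.7] 75.3
side 957 [285. 342.] z 0.0395 rect [501.2 347.2] [ 50.  152.3] 75.3
```

```bash
python3 -m pendant '{"translation":[[0,0,0],[0,0,0],[0,0,0],[0,0,0],[0,0,0],[0,0,0],[0,0,0],[0,0,0],[0,0,0],[0,0,0],[18.5,46.6,0],[18.5,46.6,0],[18.5,46.6,0],[18.5,46.6,20],[18.7,46.7,30],[0,0,30],[0,0,36],[0,0,0],[0,0,0]],"dr":[[0,0,0.139],[0,0,0.139],[0,0,0.139],[0,0,0.139],[0,0,0.139],[0,0,0.139],[0,0,0.139],[0,0,0.139],[0,0,0.139],[0,0,0.138],[0,0,0],[0,0,0],[0,0,0],[0,0,0],[0,0,0],[0,0,0],[0,0,0],[0,0,0],[0,0,0]],"jaw":[0.3,0.3,0.3,0.3,0.3,0.3,0.3,0.3,0.3,0.3,0.3,0.3,0.3,0.3,0.3,0.3,0.3,0.3,0.3]}'; python3 - <<'E'
from h import *
to(541.3,100.5,10,-11.5)
for n in("scene","side"):
    slab(n,n+"10",(.40,.68,.02,.2),.085,.105)
    p=cv2.imread(f"pics/{n}10.png")
    u,v=(325,250) if n=="scene" else (312,265)
    cv2.imwrite(f"pics/{n}10c.png",cv2.resize(p[v-60:v+60,u-65:u+65],None,fx=4,fy=4))
    blobs(n,n+"10b",["red","walnut"],(.40,.68,.02,.2))
E
```

```text
clock: 27.7
position: [0.5422, 0.1019, 0.0614]
ee_rot: [0.995, -0.1, -0.0, -0.0]
wrist_force: [-0.3, 0.6, -2.0]
finger_gap: 0.48
gripper_force: 30.0
at [542.2 101.9  61.4] -11.44 -> rz 0.001 shift [-0.6  1.6 51.4] dist 51
scene 528 [320. 251.] z 0.0937 rect [574.8  92.5] [65.6 90.7] 71.7
red 1091 [322. 269.] [293 241  65  51] ztop 0.0100 rect [545.5  99.4] [108.8 189.1] 78.4 circ [545.1 100.9] 107.0
walnut 352 [321. 252.] [306 235  28  38] ztop 0.0993 rect [575.7 102.7] [57.4 91.1] 84.3 circ [574.7  92.9] 48.0
side 518 [321. 258.] z 0.0943 rect [513.1 115.4] [75.1 92.4] 65.3
red 1605 [312. 280.] [272 257  80  48] ztop 0.0088 rect [540.2 102.7] [111.3 192.9] 78.8 circ [540.  104.9] 107.2
```

View pics/side10c.png

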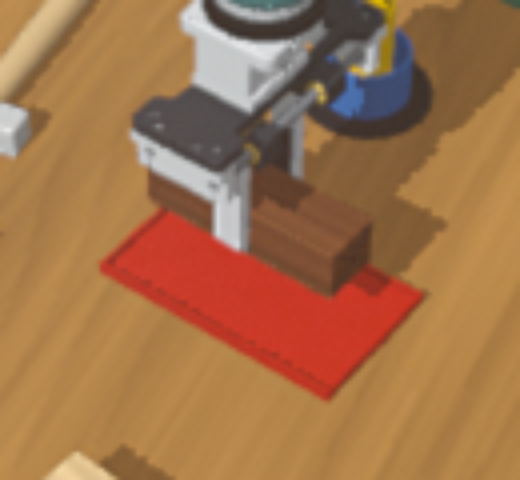

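The walnut is held level and lengthwise over the red tray, with its near end at about (350,250) in the crop. I'll lower it.

```bash
python3 -m pendant '{"translation":[[-0.6,1.4,15],[0,0,15],[0,0,12],[0,0,5],[0,0,2.5],[0,0,0]],"dr":[[0,0,0],[0,0,0],[0,0,0],[0,0,0],[0,0,0],[0,0,0]],"jaw":[0.3,0.3,0.3,0.3,0.3,0.3]}';python3 -m pendant '{"translation":[[0,0,0.8],[0,0,0]],"dr":[[0,0,0],[0,0,0]],"jaw":[0.3,0.3]}'; python3 -m pendant '{"translation":[[0,0,0.6],[0,0,0]],"dr":[[0,0,0],[0,0,0]],"jaw":[0.3,0.3]}'
```

```text
clock: 28.65
position: [0.5413, 0.1003, 0.0116]
ee_rot: [0.995, -0.1, 0.0, -0.0]
wrist_force: [0.4, 0.6, -2.8]
finger_gap: 0.473
gripper_force: 30.0
clock: 28.9
position: [0.5414, 0.1003, 0.0111]
ee_rot: [0.995, -0.1, 0.0, -0.0]
wrist_force: [0.2, -0.1, -2.2]
finger_gap: 0.482
gripper_force: 30.0
clock: 29.15
position: [0.5412, 0.1002, 0.0102]
ee_rot: [0.995, -0.1, 0.0, 0.0]
wrist_force: [-0.5, -0.6, -2.6]
finger_gap: 0.476
gripper_force: 30.0
```

```bash
python3 -m pendant '{"translation":[[0,0,0.6],[0,0,0]],"dr":[[0,0,0],[0,0,0]],"jaw":[0.3,0.3]}';python3 -m pendant '{"translation":[[0,0,0.6],[0,0,0]],"dr":[[0,0,0],[0,0,0]],"jaw":[0.3,0.3]}'
```

```text
clock: 29.4
position: [0.5412, 0.1003, 0.0101]
ee_rot: [0.995, -0.1, 0.0, 0.0]
wrist_force: [-1.3, -0.1, 5.3]
finger_gap: 0.476
gripper_force: 30.0
clock: 29.65
position: [0.5413, 0.1002, 0.01]
ee_rot: [0.995, -0.1, 0.0, 0.0]
wrist_force: [-2.5, -0.8, 10.3]
finger_gap: 0.477
gripper_force: 30.0
```

```bash
python3 -m pendant '{"translation":[[0,0,-0.7],[0,0,0],[0,0,0],[0,0,-15],[0,0,-40],[0,0,-60],[0,0,-60],[0,0,-60],[0,0,-40],[0,0,0],[0,0,0]],"dr":[[0,0,0],[0,0,0],[0,0,0],[0,0,0],[0,0,0],[0,0,0],[0,0,0],[0,0,0],[0,0,0],[0,0,0],[0,0,0]],"jaw":[0.6,0.6,0.6,0.6,0.7,1,1,1,1,1,1]}'; python3 - <<'E'
from h import *
for n in("scene","side"):
    slab(n,n+"11",(.40,.68,.02,.2),.034,.05)
    slab(n,n+"11b",(.40,.6,.24,.45),.034,.045)
print(sense()["q"]); to(470,270,285,-15.5)
E
```

```text
clock: 31.02
position: [0.5404, 0.1, 0.2846]
ee_rot: [0.995, -0.1, -0.0, 0.0]
wrist_force: [-0.6, -0.8, -0.5]
finger_gap: 0.999
gripper_force: 0.0
scene 779 [325. 252.] z 0.0426 rect [543.   98.8] [ 47.6 153.7] 78.2
scene 770 [413. 267.] z 0.0397 rect [504.5 344.5] [ 45.4 154. ] 75.0
side 803 [313. 267.] z 0.0423 rect [540.4 101.4] [ 54.5 153.2] 79.1
side 1036 [283. 340.] z 0.0397 rect [501.1 347.2] [ 50.6 152.5] 73.6
[-0.03856926  0.41391893 -0.28483878  1.68710105  0.1294951   1.06177176
 -2.13507621]
at [540.4 100.  283.4] -11.47 -> rz 0.070 shift [-113.2 -145.    -1.6] dist 184
```

```bash
python3 - <<'E'
from h import *
to(430,355,285,-15.5)
E
```

```text
at [540.4 100.  283.4] -11.47 -> rz 0.070 shift [-174.5 -216.2   -1.6] dist 278
```

```bash
python3 -m pendant '{"translation":[[0,0,0],[-29.1,-36,0],[-29.1,-36,0],[-29.1,-36,0],[-29.1,-36,0],[-29.1,-36,0],[-29.1,-36.2,0],[0,0,0],[0,0,0]],"dr":[[0,0,0.07],[0,0,0],[0,0,0],[0,0,0],[0,0,0],[0,0,0],[0,0,0],[0,0,0],[0,0,0]],"jaw":[1,1,1,1,1,1,1,1,1]}'; python3 - <<'E'
from h import *
slab("wrist","w12",(.40,.6,.24,.45),.034,.045)
print(sense()["q"]); to(502.5,346.3,12,-15.9)
E
```

```text
clock: 32.35
position: [0.4308, 0.3542, 0.2839]
ee_rot: [0.991, -0.135, -0.0, 0.001]
wrist_force: [-0.1, -0.6, 0.4]
finger_gap: 1.001
gripper_force: 0.0
wrist 5154 [308. 151.] z 0.0400 rect [503.3 345.7] [ 45.3 149.5] 74.6
[-0.51729709  0.42911243 -0.32590034  1.66521281  0.15316299  1.0739816
 -2.73190208]
at [431.2 353.7 284. ] -15.58 -> rz 0.006 shift [ 70.5 -12.4 272. ] dist 281
```

```bash
python3 -m pendant '{"translation":[[35.5,-6.2,0],[35.5,-6.1,30],[0,0,50],[0,0,50],[0,0,50],[0,0,40],[0,0,25],[0,0,15],[0,0,5],[0,0,0],[0,0,0]],"dr":[[0,0,0],[0,0,0],[0,0,0],[0,0,0],[0,0,0],[0,0,0],[0,0,0],[0,0,0],[0,0,0],[0,0,0],[0,0,0]],"jaw":[1,1,1,1,1,1,1,1,1,1,1]}'; python3 - <<'E'
from h import *
print(sense()["q"]); to(503.2,346,10,-15.5)
E
```

```text
clock: 33.78
position: [0.503, 0.3486, 0.0207]
ee_rot: [0.991, -0.135, 0.001, -0.001]
wrist_force: [-0.7, -1.0, 0.2]
finger_gap: 1.004
gripper_force: 0.0
[-0.51771073  0.82279475 -0.21887992  1.75993363  0.29095635  0.58860709
 -2.7528516 ]
at [503.  348.6  20.7] -15.49 -> rz 0.000 shift [ 0.8  2.4 10.7] dist 11
```

```bash
python3 -m pendant '{"translation":[[0.8,2.2,9],[0,0,0],[0,0,0],[0,0,0],[0,0,0],[0,0,0],[0,0,0],[0,0,0],[0,0,0]],"dr":[[0,0,0],[0,0,0],[0,0,0],[0,0,0],[0,0,0],[0,0,0],[0,0,0],[0,0,0],[0,0,0]],"jaw":[1,1,0.6,0.3,0.3,0.3,0.3,0.3,0.3]}'; python3 -m pendant '{"translation":[[0,0,-10],[0,0,-40],[0,0,-60],[0,0,-60],[0,0,0],[0,0,0]],"dr":[[0,0,0],[0,0,0],[0,0,0],[0,0,0],[0,0,0],[0,0,0]],"jaw":[0.3,0.3,0.3,0.3,0.3,0.3]}'; python3 - <<'E'
from h import *
a=to(525,0,190,-15.5); to(508,-310.5,60,-10.2,start=a)
E
```

```text
clock: 34.9
position: [0.5025, 0.3458, 0.0107]
ee_rot: [0.991, -0.135, 0.0, -0.0]
wrist_force: [0.6, 0.7, -0.1]
finger_gap: 0.476
gripper_force: 30.0
clock: 35.65
position: [0.502, 0.3451, 0.1804]
ee_rot: [0.991, -0.135, -0.0, 0.0]
wrist_force: [-0.3, -0.2, -1.1]
finger_gap: 0.477
gripper_force: 30.0
at [502.  345.1 180.4] -15.49 -> rz 0.000 shift [114.4 326.4  -9.6] dist 346
at [525.   0. 190.] -15.5 -> rz -0.093 shift [ 38.3 308.6 130. ] dist 337
```

```bash
python3 -m pendant '{"translation":[[16.3,46.6,-2],[16.3,46.6,-2],[16.3,46.6,-2],[16.3,46.6,-2],[16.3,46.6,-2],[16.3,46.6,0],[16.3,46.6,0],[0,0,0],[5.5,44.1,0],[5.5,44.1,0],[5.5,44.1,0],[5.5,44.1,0],[5.5,44.1,0],[5.5,44.1,0],[5.3,44,0],[0,0,0],[0,0,0]],"dr":[[0,0,0],[0,0,0],[0,0,0],[0,0,0],[0,0,0],[0,0,0],[0,0,0],[0,0,-0.093],[0,0,0],[0,0,0],[0,0,0],[0,0,0],[0,0,0],[0,0,0],[0,0,0],[0,0,0],[0,0,0]],"jaw":[0.3,0.3,0.3,0.3,0.3,0.3,0.3,0.3,0.3,0.3,0.3,0.3,0.3,0.3,0.3,0.3,0.3]}'; python3 - <<'E'
from h import *
for n in("scene","side"): slab(n,n+"13",(.36,.68,-.42,-.18),.003,.0125)
to(508,-310,60,-10.2)
E
```

```text
clock: 37.78
position: [0.5077, -0.3082, 0.1889]
ee_rot: [0.996, -0.088, -0.002, -0.001]
wrist_force: [-0.9, -0.5, -1.3]
finger_gap: 0.48
gripper_force: 30.0
scene 1104 [202. 208.] z 0.0052 rect [ 509.2 -312.2] [124.6 215.9] 81.1
side 578 [375. 195.] z 0.0053 rect [ 509.5 -309.7] [128.1 205.6] 77.0
side 145 [384. 186.] z 0.0052 rect [ 489.7 -362.5] [112.4  72.4] 10.4
at [ 508.6 -307.5  189.8] -10.02 -> rz 0.003 shift [-1.000e-01  2.600e+00  1.298e+02] dist 130
```

```bash
python3 -m pendant '{"translation":[[0,2,0],[0,0,40],[0,0,40],[0,0,40],[0,0,9],[0,0,0],[0,0,0]],"dr":[[0,0,0.003],[0,0,0],[0,0,0],[0,0,0],[0,0,0],[0,0,0],[0,0,0]],"jaw":[0.3,0.3,0.3,0.3,0.3,0.3,0.3]}'; python3 - <<'E'
from h import *
to(508,-310,13.5,-10.2)
for n in("scene","side","wrist"): blobs(n,n+"14",["green"],(.36,.68,-.42,-.18))
p=cv2.imread("pics/scene14.png");cv2.imwrite("pics/scene14c.png",cv2.resize(p[150:265,135:265],None,fx=4,fy=4))
E
```

```text
clock: 38.75
position: [0.5097, -0.312, 0.0634]
ee_rot: [0.996, -0.09, 0.001, 0.001]
wrist_force: [0.2, -0.1, -1.8]
finger_gap: 0.476
gripper_force: 30.0
at [ 509.7 -312.    63.4] -10.31 -> rz -0.002 shift [-2.  -1.7 49.9] dist 50
green 1191 [204. 214.] [170 187  65  52] ztop 0.0088 rect [ 511.5 -310.5] [112.7 188.7] 80.0 circ [ 511.3 -308.3] 106.6
green 1045 [377. 196.] [343 179  68  35] ztop 0.0085 rect [ 506.5 -305.1] [111.3 189.3] 80.6 circ [ 506. -304.] 105.4
```

View pics/scene14c.png

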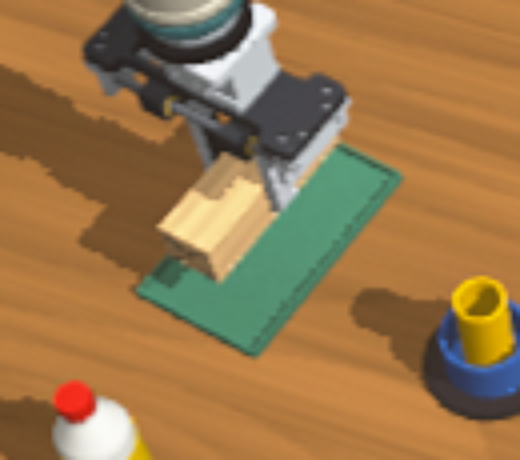

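View pics/wrist14.png

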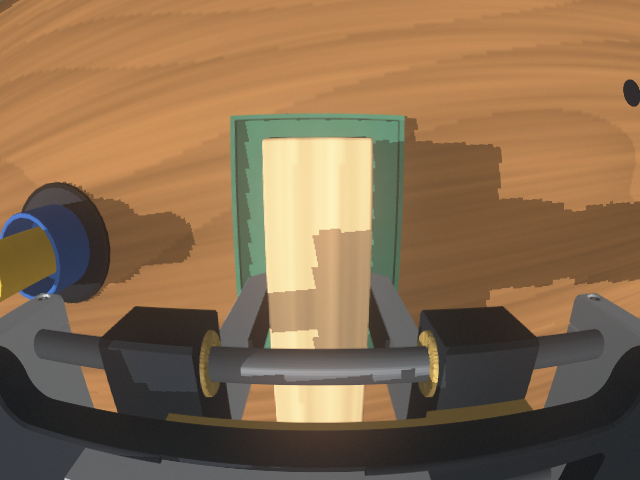

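```bash
python3 - <<'E'
from h import *
m=camera_model("wrist");c=plane(m,[[232,117],[405,117],[239,270],[397,270]],.009,True)*1000
print(c.round(1)); f=(c[0]+c[1])/2; ax=np.radians(-10.2); print("w",np.linalg.norm(c[0]-c[1]),"centre",f-95*np.array([np.cos(ax),np.sin(ax),0]),"dirs",[np.degrees(np.arctan2(*(c[i]-c[i+2])[1::-1])) for i in(0,1)])
t=plane(m,[[263,138],[373,138],[263,250]],.0634-.0107+.04,True)*1000
print(t.round(1),"pine centre",(t[0]+t[1])/2-75*np.array([np.cos(ax),np.sin(ax),0]))
print(m["tvec"],sense()["position"])
E
```

```text
[[ 610.2 -275.4    9. ]
 [ 590.6 -382.7    9. ]
 [ 511.3 -258.6    9. ]
 [ 492.2 -362.6    9. ]]
w 109.08673511609967 centre [ 506.87432709 -312.18791616    9.        ] dirs [np.float64(-9.61843400271173), np.float64(-11.522737223367843)]
[[ 586.5 -303.9   92.7]
 [ 578.6 -347.2   92.7]
 [ 541.1 -294.5   92.7]] pine centre [ 508.74247105 -312.25899169   92.7       ]
[-0.21554869  0.55066363  0.38169464] [ 0.50918662 -0.31201514  0.0630776 ]
```

The wrist view puts the pine and tray centrelines both at column 318, with the tray's far edge at row 117. A small correction, then lower.

```bash
python3 -m pendant '{"translation":[[-1.8,-0.7,15],[0,0,15],[0,0,12],[0,0,5],[0,0,1.5],[0,0,0]],"dr":[[0,0,0],[0,0,0],[0,0,0],[0,0,0],[0,0,0],[0,0,0]],"jaw":[0.3,0.3,0.3,0.3,0.3,0.3]}';python3 -m pendant '{"translation":[[0,0,0.8],[0,0,0]],"dr":[[0,0,0],[0,0,0]],"jaw":[0.3,0.3]}'; python3 -m pendant '{"translation":[[0,0,0.5],[0,0,0]],"dr":[[0,0,0],[0,0,0]],"jaw":[0.3,0.3]}'
```

```text
clock: 39.65
position: [0.5059, -0.31, 0.0136]
ee_rot: [0.996, -0.09, -0.001, -0.0]
wrist_force: [-2.6, 2.2, 5.9]
finger_gap: 0.476
gripper_force: 30.0
clock: 39.9
position: [0.5058, -0.31, 0.0136]
ee_rot: [0.996, -0.09, -0.001, -0.0]
wrist_force: [-4.4, 2.7, 12.3]
finger_gap: 0.481
gripper_force: 30.0
clock: 40.15
position: [0.5059, -0.31, 0.0136]
ee_rot: [0.996, -0.09, -0.001, 0.0]
wrist_force: [-5.3, 2.0, 16.6]
finger_gap: 0.475
gripper_force: 30.0
```

Contact at the expected 13.6 mm. I'll back off the press, release narrowly, and rise.

```bash
python3 -m pendant '{"translation":[[0,0,-1.4],[0,0,0],[0,0,0],[0,0,0],[0,0,-15],[0,0,-40],[0,0,-60],[0,0,-60],[0,0,-40],[-40,0,0],[-40,0,0],[0,0,0],[0,0,0]],"dr":[[0,0,0],[0,0,0],[0,0,0],[0,0,0],[0,0,0],[0,0,0],[0,0,0],[0,0,0],[0,0,0],[0,0,0],[0,0,0],[0,0,0],[0,0,0]],"jaw":[0.3,0.6,0.6,0.6,0.6,0.7,1,1,1,1,1,1,1]}'; python3 - <<'E'
from h import *
for n in("wrist","scene","side"):
    slab(n,n+"15",(.36,.68,-.42,-.18),.036,.048)
    blobs(n,n+"15b",["green","blue","yellow"],(.36,.68,-.42,-.05))
E
```

```text
clock: 41.78
position: [0.429, -0.2964, 0.2293]
ee_rot: [0.996, -0.09, 0.001, 0.0]
wrist_force: [0.4, 0.6, 0.3]
finger_gap: 1.002
gripper_force: 0.0
wrist 6839 [318. 143.] z 0.0430 rect [ 506.4 -310.5] [ 45.4 150.9] 79.9
yellow 289 [105. 141.] [ 88 123  32  38] ztop 0.0903 rect [ 555.  -110.1] [36.9 35.9] 12.7 circ [ 555.2 -109.6] 19.0
scene 655 [200. 201.] z 0.0425 rect [ 508.6 -311.5] [ 50.5 151.5] 79.6
green 690 [205. 217.] [170 188  65  51] ztop 0.0094 rect [ 512.3 -310.4] [110.6 188.6] 79.4 circ [ 511.3 -308.7] 106.3
blue 190 [258. 240.] [245 226  23  23] ztop 0.0456 rect [ 562.2 -106.8] [50.6 62.2] 30.4 circ [ 558.4 -110.3] 32.5
yellow 253 [255. 230.] [248 219  15  22] ztop 0.0900 rect [ 557.1 -108.1] [35.5 35.6] 44.5 circ [ 556.4 -110.5] 20.2
side 484 [379. 184.] z 0.0419 rect [ 504.9 -308.5] [ 54.8 152.7] 80.1
green 281 [384. 201.] [349 183  62  31] ztop 0.0097 rect [ 482.2 -272.3] [185.3 102.9] 18.9 circ [ 493.6 -302.9] 93.7
blue 178 [336. 226.] [328 214  22  20] ztop 0.0435 rect [548.  -95.2] [61. 46.] 22.0 circ [ 550.8 -103.1] 32.3
yellow 262 [339. 212.] [332 201  14  22] ztop 0.0892 rect [ 554.5 -106.6] [35.6 40.9] 48.2 circ [ 553.9 -108. ] 23.0
```

View pics/wrist15.png

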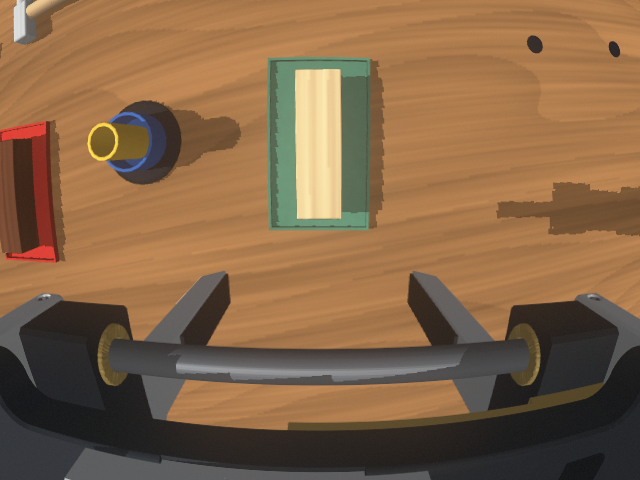

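View pics/side15.png

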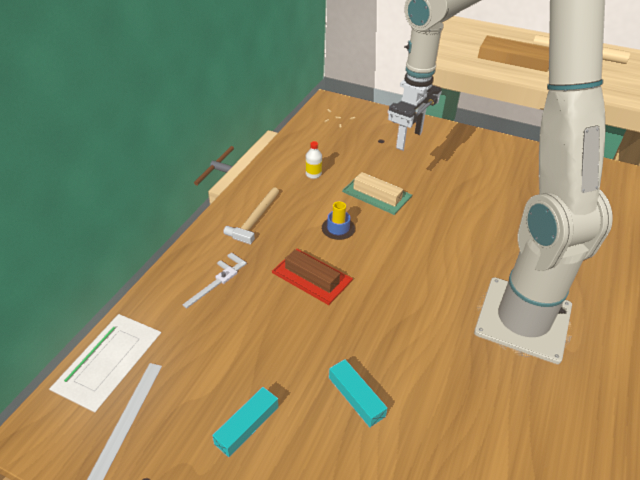

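The wrist view shows the pine (cols 295–341, rows 69–218) centred in the green tray (268–370, 59–229). In the side view the walnut is in the red tray (313,270), the pots are nested on the mat (338,217), and the bystanders and decoys haven't moved.

```bash
python3 -c "
from cell import close_job
print(close_job())"
```

```text
the job is handed in; nothing more can be done
None
```

The job is handed in at about 42 s of the allowed 131 s: blue pot centred on the mat with the yellow pot upright inside it, walnut flat in the red tray, pine flat in the green tray, each centred to within about 2 mm by the cameras, and nothing else moved.

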